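# Hold the pedal bin open for the lint

### The arm

A 6-joint arm with a two-finger parallel gripper is mounted at the origin on the work surface. World frame = base frame: x ahead of the robot, y to its left, z up, the work surface at z = 0. Lengths are in m, angles in rad, forces in N, time in s.
With the tool pointing down it reaches from about 0.325 to 0.85 m from the base axis. Payload 4.4 kg.
Tool frame: the origin (TCP) lies at the very end of the fingers, on their centre line; the grasp point (between the pads) lies 19 mm behind it; z points along the fingers, y is the line along which they close (so a half turn about z gives the same grasp; the last joint's range is limited). The gripper opens to 94 mm and grips with 3 to 60 N. Pads are 16 mm wide; open, the fingers measure 119 mm over their backs; the gripper's body (75 mm by 177 mm) begins 78 mm behind the grasp point.
Start: joints at [1.032, 0.207, 1.542, -0, 1.393, -0.15], TCP at [0.217, 0.532, 0.205] pointing down, gripper open.
Joint ranges: [-2.73, 2.73], [-0.86, 2.22], [0.23, 2.46], [-1.11, 4.25], [0.08, 2.63], [-2.82, 2.82]. Speed limits (rad/s): [2.79, 2.79, 3.14, 3.14, 3.14, 3.14].

### API

Orientations are given as a 3x3 rotation matrix whose columns are the frame's x, y, z axes.
In Python, from rig import bot gives the robot as it stands. The module is installed in compiled form; this text tells all that it offers. Calls block until the motion is done:
- bot.goto(position, orientation): joint-space move of the TCP to a pose.
- bot.servo_line(position, v=0.15, ori=None): straight line of the TCP; ori=None keeps the orientation; v is the mean speed in m/s.
- bot.movej(angles): joint-space move.
- bot.gripper_open() and bot.grab(newtons=None): open the fingers fully, or close them until they stop; newtons is the grip in N (None keeps the last).
- bot.pause(seconds).
- bot.inverse_kinematics(position, orientation): joint angles nearest the present ones, or None.
- bot.observe(): the state.
- bot.camera(name): name is "scene" or "top"; returns a dict with "color" (420x560x3 uint8, red, green, blue), "range_z" (420x560 float32, m along the optical axis (not along the pixel's ray), 0 where there is no reading), "camera_matrix" (3x3 intrinsics, pixels), "rvec" (rotation vector, rad) and "tvec" (3), from world to camera coordinates, as OpenCV has them. Camera axes: x right, y down, z forward; pixel columns grow to the right and rows downward; lengths in m; the calibration is good to about 2 mm. A picture is of the moment at which its call begins.
A pose or a line that the arm cannot do raises bot.MotionError and nothing moves.
- bot.finish_job(): hands the job in; it is judged then, once.
The state is a dict: "clock": time; "q": joint angles; "qvel": joint speeds; "joint_torque": joint torques, N m; "tool_pos": TCP position; "ee_rot": TCP orientation; "contact_force": force on the tool from outside, world axes, zero at the start; "ft_torque": the same for the moment, N m; "opening": finger opening in m; "grasp_force": force on a finger pad.
Only numpy, scipy, OpenCV 4.12 (cv2) and the standard library are available. Lean on these libraries where they do the work, as an engineer would, in place of code of your own. Each camera call takes 0.05 s, during which the arm holds its last target. There are 200 camera calls.

### The job

My hands will be full of dryer lint, so hold the little pedal bin open for me: with the fingertips press its pedal all the way down, taking about a second or longer over it so that the lid swings up smoothly, and finish while still holding the pedal down with the lid wide open. Work the lid by the pedal only, never touch or lift the lid itself, keep the bin standing flat where it is, and leave the other things on the counter alone.

Things in the scene. Friction and masses are not known exactly. Their poses are not given: they have to be found in the camera images.
- bin: Round steel pedal bin, black foot, domed steel lid, loose on the counter, about 1.8 kg. 168 mm in diameter, 262 mm tall. Origin: centre of its underside. Own -x axis: to its front, where the black pedal sticks out at the foot; +x: to the rear, where a steel hinge stands out 36 mm. At the start the front faces the robot's right (-y), turned up to 33 degrees towards the robot or 19 away.
- tread (a point): Centre of the top of the pedal's tread, a black ribbed plate 52 mm across and 36 mm outwards, 8 to 43 mm clear of the bin's wall. It is 108 mm in front of the bin's axis, 45 mm above the counter at rest; fully pressed it is 31 mm lower. The wall beside it rises to 262 mm, so the gripper's body must lean away from the bin (20 to 30 degrees is enough); nothing is above the tread.
- pedal (a joint): Angle (rad) of the pedal, a rocking lever pivoted under the middle of the bin, 24 mm above the counter: 0 = at rest, tread up (sloping up outwards 0.15); 0.28 = fully down on its stop (sloping down 0.13). Spring and lid push it back up: 6 to 15 N on the tread presses it, about 4 N keeps it down; over about 30 N on the stop tips the bin. It rises when let go.
- lid (a joint): Angle (rad) of the lid about its hinge at the rear of the rim: 0 = shut, 1.3 = wide open, nearly upright. The lever's rear end lifts it through a push rod: always 4.64 times the pedal's angle. It falls shut when the pedal is let go.
- lid_front (a point): Front edge of the lid, on the pedal's side of the bin, 87 mm from the bin's axis and 244 mm above the counter when shut; it swings up and back, away from the pedal.
- jug: Bystander: white bleach jug with a blue cap, 108 mm in diameter, 228 mm tall, with a loop handle reaching 70 mm from its axis. Origin: centre of its underside.
- pump_bottle: Bystander: brown pump bottle with a white pump head, 64 mm in diameter, 190 mm tall. Origin: centre of its underside.
- carton: Bystander: cardboard box of dryer sheets, 62 x 115 x 105 mm (x, y, z). Origin: centre of its underside.
- lint_filter: Bystander: the dryer's lint filter lying flat, a grey plastic frame with mesh, 222 x 118 mm (x, y), 16 mm high. Origin: middle of its underside.

How it is judged:
By the outcome, as a careful person would: the job done as asked, in the order asked, and still so for the second after the job is handed in, while the arm keeps its last pose, push and grip.
It also fails if it takes over 43 s, if anything falls off the work surface, if the arm or the gripper's body presses on something with over 40 N, if the wrist force passes 120 N, or if a joint passes its speed limit or range.

## Working session

There is one attempt and no reset: what is moved stays moved. The work goes in short steps, each a Python script; the robot and the scene stay as the last script left them, time stands still between calls to the robot, and variables do not carry over. Pictures are saved under pics/ and viewed, at most 10 in all, crops included, and the job is handed in when it is done.

```bash
mkdir -p pics
cat > h.py <<'E'
import numpy as np, cv2
from rig import bot
def snap(name,f):
    c=bot.camera(name); cv2.imwrite(f,c["color"][:,:,::-1]); np.savez(f[:-4]+'.npz',**c); return c
def cloud(c):
    z=c["range_z"]; K=c["camera_matrix"]; R=cv2.Rodrigues(np.array(c["rvec"]))[0]
    v,u=np.mgrid[:z.shape[0],:z.shape[1]]
    p=np.stack([(u-K[0,2])*z/K[0,0],(v-K[1,2])*z/K[1,1],z],-1)
    w=(p-np.array(c["tvec"]).ravel())@R; w[z==0]=np.nan; return w
E
python3 - <<'E'
from h import *
a=snap("scene","pics/s0.png");b=snap("top","pics/t0.png")
for c in(a,b):
    R=cv2.Rodrigues(np.array(c["rvec"]))[0]; print(-R.T@np.array(c["tvec"]).ravel(),R[2])
E
```

```text
[1.07492197 0.65795522 1.03967592] [-0.45172062 -0.48766035 -0.74708491]
[0.29625196 0.07817397 1.75633461] [ 0.16854399 -0.0071831  -0.98566796]
```

View pics/s0.png

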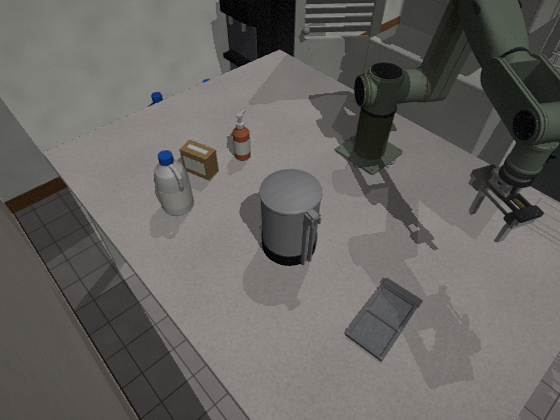

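View pics/t0.png

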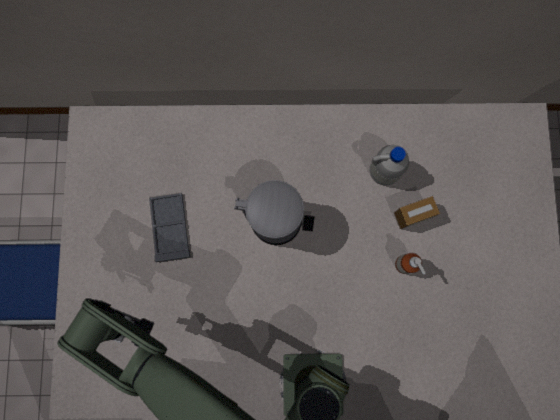

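The scene view shows the bin in the middle with its hinge facing the camera. In the top view the lid centre is at about (274,209), the hinge at (240,204) and the black tread at (309,223). The jug, carton and pump bottle stand to the right (robot's -y).

Run:
```python
import numpy as np,cv2
from h import cloud
from scipy.optimize import least_squares
c=dict(np.load('pics/t0.npz')); w=cloud(c)
for u,v in[(274,209),(309,223),(308,219),(311,226),(240,204),(397,154),(417,210),(410,264)]: print((u,v),w[v,u].round(3))
sub=w[150:260,220:330].reshape(-1,3)
m=(sub[:,2]>.225)&(sub[:,2]<.30); p=sub[m]
print(p.min(0),p.max(0),len(p))
d=np.linalg.norm(p[:,:2]-np.median(p[:,:2],axis=0),axis=1);q=p[d<.095]
h=cv2.convexHull(q[:,:2].astype(np.float32))[:,0]
s=least_squares(lambda t:np.hypot(*(h-t[:2]).T)-t[2],[*q.mean(0)[:2],.084],loss='soft_l1',f_scale=.003).x;print('circle',s)
t=sub[(sub[:,2]>.03)&(sub[:,2]<.06)&(np.hypot(*(sub[:,:2]-s[:2]).T)<.14)&(sub[:,1]<s[1]-.05)]
print(len(t),t.mean(0),t.min(0),t.max(0))
f=t.mean(0)[:2]-s[:2];print(np.hypot(*f),np.degrees(np.arctan2(f[1],f[0])))
hg=sub[(np.hypot(*(sub[:,:2]-s[:2]).T)>.095)&(sub[:,2]>.1)]
print('hinge',len(hg),hg.mean(0))
I=cv2.resize(c["color"][150:270,210:350,::-1],None,fx=5,fy=5,interpolation=cv2.INTER_CUBIC);cv2.imwrite('pics/crop.png',I)
```

```text
(274, 209) [0.537 0.116 0.256]
(309, 223) [0.523 0.005 0.042]
(308, 219) [0.536 0.009 0.047]
(311, 226) [ 0.512 -0.001  0.053]
(240, 204) [0.556 0.218 0.24 ]
(397, 154) [ 0.708 -0.258  0.23 ]
(417, 210) [ 0.556 -0.343  0.1  ]
(410, 264) [ 0.379 -0.301  0.148]
[0.45479253 0.03083321 0.22593723] [0.62690064 0.23670461 0.27093486] 2779
circle [0.54136848 0.11776932 0.08680044]
198 [0.52079952 0.0150936  0.04649257] [ 0.47158875 -0.01174713  0.0306216 ] [0.55129406 0.0658707  0.05945074]
0.10471573729502305 -101.3280769680211
hinge 91 [0.5551423  0.22223358 0.23659029]
```

View pics/crop.png

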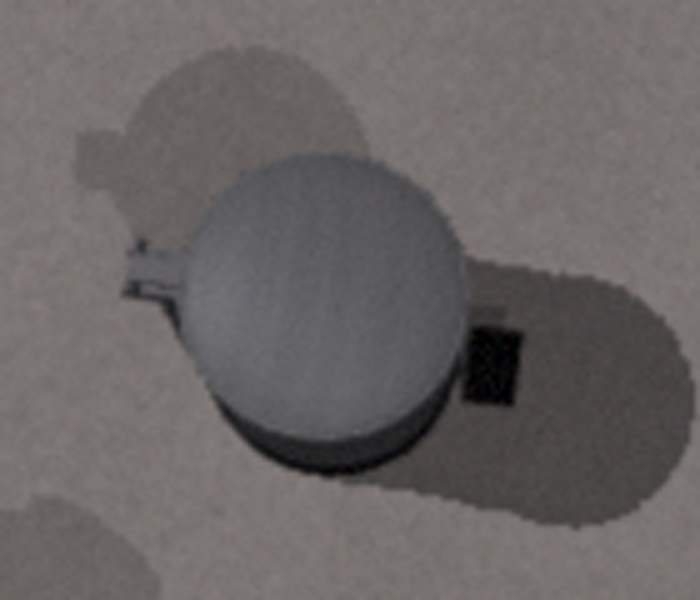

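```bash
cat >> h.py <<'E'
C=np.array([.5413,.1178,0]); a=np.radians(-98.5); f=np.array([np.cos(a),np.sin(a),0]); Z=np.array([0,0,1.])
def ori(s,tilt=25):
    t=np.radians(tilt); z=-np.cos(t)*Z-np.sin(t)*f; y=s*np.cross(Z,f); return np.c_[np.cross(y,z),y,z]
T=np.array([.5245,.0085,.045])-.003*f
E
python3 - <<'E'
from h import *
o=bot.observe();print(o["clock"],o["contact_force"])
for s in(1,-1):
    R=ori(s)
    for d in(.30,.2,.02,-.03):
        q=bot.inverse_kinematics(T-d*R[:,2],R); print(s,d,(T-d*R[:,2]).round(3),None if q is None else np.round(q,2))
E
```

```text
0.1 [-0.4106571  -0.83121114 -0.47082259]
1 0.3 [ 0.506 -0.114  0.317] [-0.64  0.1   1.5   0.39  1.75 -0.47]
1 0.2 [ 0.512 -0.072  0.226] [-0.57  0.13  1.65  0.4   1.55 -0.47]
1 0.02 [0.524 0.003 0.063] [-0.44  0.31  1.81  0.45  1.19 -0.5 ]
1 -0.03 [0.527 0.024 0.018] [-0.4   0.38  1.83  0.48  1.09 -0.51]
-1 0.3 [ 0.506 -0.114  0.317] [-0.64  0.1   1.5   0.39  1.75  2.67]
-1 0.2 [ 0.512 -0.072  0.226] [-0.57  0.13  1.65  0.4   1.55  2.67]
-1 0.02 [0.524 0.003 0.063] [-0.44  0.31  1.81  0.45  1.19  2.64]
-1 -0.03 [0.527 0.024 0.018] [-0.4   0.38  1.83  0.48  1.09  2.63]
```

Run:
```python
from h import *
R=ori(1); bot.grab(10)
p=np.array(bot.observe()["tool_pos"]); bot.servo_line(p+[0.05,0,.25],v=.25)
P=T-.25*R[:,2]; bot.goto(P+[0,0,.2],R); bot.servo_line(P,v=.2); bot.servo_line(T-.06*R[:,2],v=.15)
bot.servo_line(T+[0,0,.02],v=.05)
o=bot.observe();print(o["clock"],o["tool_pos"],T,o["contact_force"],o["opening"])
snap("top","pics/t1.png");c=snap("scene","pics/s1.png")
c=np.load("pics/t1.npz");I=cv2.resize(c["color"][130:300,210:400,::-1],None,fx=4,fy=3.5,interpolation=cv2.INTER_CUBIC)[:600];cv2.imwrite('pics/crop1.png',I)
```

```text
8.6667 [0.52523    0.01129194 0.06522141] [0.52494343 0.01146705 0.045     ] [-0.40068021 -0.15140112 -0.66224619] 0.0002233584376528577
```

View pics/crop1.png

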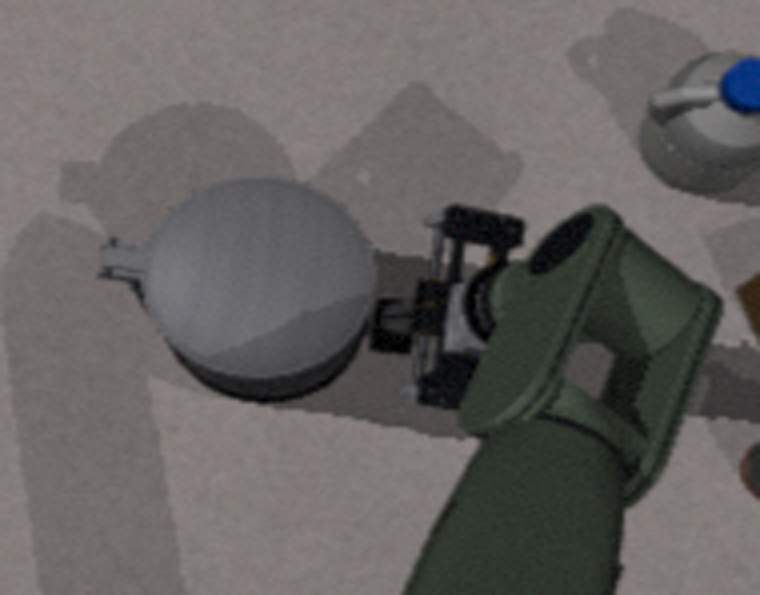

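View pics/s1.png

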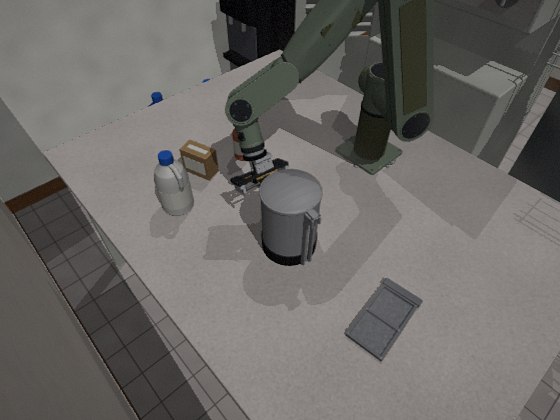

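Top view crop: the closed fingertips are over the black tread (about 390,315), and the gripper body is clear of the lid. The scene view shows the bin has not moved and the bystanders are clear.

Run:
```python
from h import *
def go(z,v):
    p=T+f*.0015; bot.servo_line([p[0],p[1],z],v=v); o=bot.observe()
    print(round(o["clock"],2),np.round(o["tool_pos"],4),np.round(o["contact_force"],1)); return o["contact_force"][2]
go(.052,.03); go(.024,.014)
z=.024
while z>.011:
    z-=.001; F=go(z,.01)
    if F>14: break
bot.pause(.3); print(bot.observe()["contact_force"])
snap("scene","pics/s2.png");snap("top","pics/t2.png")
```

```text
9.35 [0.5246 0.01   0.0518] [ 0.4 -0.7 -0.5]
11.5 [0.5254 0.0095 0.0243] [-0.7 -4.6  4.8]
11.75 [0.5254 0.0098 0.0232] [ 1.3 -4.3  5.2]
12.0 [0.5253 0.0099 0.0222] [ 0.5 -3.6  4.5]
12.25 [0.5252 0.01   0.0211] [ 1.7 -2.2  3.7]
12.5 [0.525  0.0102 0.0201] [ 2.1 -2.4  4.3]
12.75 [0.5247 0.0103 0.019 ] [ 2.5 -0.9  3.6]
13.0 [0.5245 0.0103 0.0179] [ 2.6 -1.2  4.4]
13.25 [0.5246 0.0103 0.017 ] [1.2 0.3 4.4]
13.5 [0.5247 0.0103 0.0166] [ 1.  -0.2  7.3]
13.75 [0.5248 0.0104 0.0162] [-0.2 -0.9 11.5]
14.0 [0.5248 0.0104 0.0158] [-2.1 -1.6 14.4]
[-2.0147983  -0.90984661 15.6061947 ]
```

View pics/s2.png

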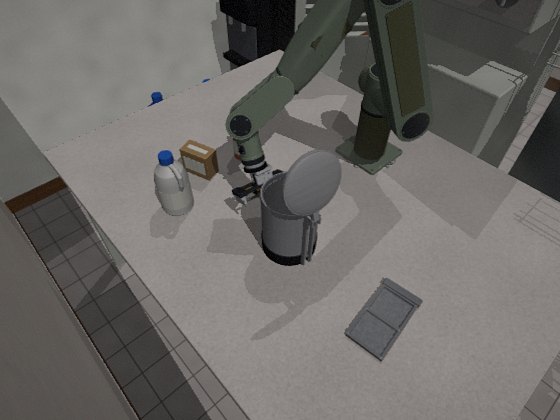

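The lid stands wide open at (312,183), the bin foot is unmoved at (290,250), and a steady 15 N shows the pedal is on its stop.

```bash
python3 -c "
from rig import bot
bot.pause(.5);o=bot.observe();print(o['clock'],o['contact_force']);print(bot.finish_job())"
```

```text
14.9 [-1.91465136 -1.79258085 15.21137013]
the job is handed in; nothing more can be done
None
```

The job is handed in at about 15 s: the fingertips are holding the pedal down on its stop with a steady 15 N, the lid is wide open, the bin is still standing where it was, and I saw no contact with the other things on the counter.

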